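Load and lock the dust meter's optical cell

ROBOT

A 7-joint arm with a two-finger parallel gripper is mounted at the origin on the work surface. World frame = base frame: x ahead of the robot, y to its left, z up, the work surface at z = 0. Lengths are in m, angles in degrees, forces in N, time in s.
With the tool pointing down it reaches from about 0.425 to 0.875 m from the base axis. Payload 4.7 kg.
Tool frame: the origin (TCP) lies midway between the tips of the shut fingers; the grasp point (between the pads) lies 19 mm behind it (env.grip_point_offset is the distance from the TCP to the grasp point, in m); z points along the fingers, y is the line along which they close (so a half turn about z gives the same grasp; the last joint's range is limited). The gripper opens to 87 mm and grips with 3 to 60 N. Pads are 19 mm wide; open, the fingers measure 117 mm over their backs; the gripper's body (75 mm by 190 mm) begins 51 mm behind the grasp point.
Start: joints at [73.975, 18.392, -4.016, 83.108, 1.295, 78.541, -3.26], TCP at [0.188, -0.622, 0.223] pointing down, gripper open.
Joint ranges: [-163.93, 163.93], [-17.29, 119.83], [-79.2, 71.16], [3.27, 140.29], [-89.18, 269.18], [5.43, 117.66], [-154.24, 154.24]. Speed limits (degrees/s): [147.25, 147.25, 180, 180, 180, 180, 180].

INTERFACE

Orientations are given as [roll, pitch, yaw] about the fixed x, y, z axes, in that order (R = Rz(yaw) Ry(pitch) Rx(roll)).
In Python, from cell import env gives the robot as it stands.
- The arm moves only by the shell command python3 -m jog 'ROWS' [FORCE]. ROWS is JSON, a list of rows, each a list of 7 numbers: the shift along the tool's x, y, z in m, then the turn, a rotation vector about the tool's x, y, z in rad, then the finger opening in m, from 0 to 0.087. A call has 1 to 12 rows; each row shifts and turns the commanded pose from where the row before left it, along the tool's axes as they then stand; what a row does not reach is not made up. A row lasts 1/12 s, in which the tool goes at most 41.7 mm and 7.16 degrees, less where a joint would pass 70% of its speed; a pose out of reach is approached as far as the arm can. A call is refused whole if a number of a shift passes 0.0417 or a number of a turn 0.125, either way. A call with a gripper value outside its range is refused whole. The fingers move at their own pace and stop on an object; FORCE is the grip in N (left out, the last holds). Time passes only in rows, so rows that do not move let the fingers close. It gives the time, the measured TCP pose, the force, the opening and the grip force at its end, in the units of the state.
- env.get_obs(): the state, without advancing time (a new reading comes with each control period).
- env.read_camera(name): name is "scene" or "top" or "wrist"; returns the picture (400x640x3 uint8, blue, green, red); there is no depth.
- env.get_calibration(name): a dict with "fov_y" (degrees; the focal length in pixels is half the picture's height over the tangent of half this angle, whatever the lens; pixels are square), "cx", "cy" (the principal point, pixels), "k1" (the pictures are not rectified: a ray, as slopes to the right and down, at radius r is drawn at 1 + k1 r^2 times it, then the intrinsics apply), "pose" (4x4, takes a point from camera to world coordinates). Camera axes: x right, y up, looking along -z (the intrinsics and any distortion apply to the point x, -y, -z); pixel columns grow to the right and rows downward; lengths in m; the calibration is good to about 2 mm. A picture is of the moment at which its call begins: read the wrist's pose just before it. get_calibration takes no time and is no camera call; for the wrist camera it gives the pose at the moment of the call.
- env.sign_off(): hands the job in; it is judged then, once.
The state is a dict: "time_s": time; "qpos": joint angles; "joint_velocities": joint speeds; "effort": joint torques, N m; "tool_pos": TCP position; "tool_rot": TCP orientation; "force": force on the tool from outside, world axes, zero at the start; "wrist_torque": the same for the moment, N m; "grip_width": finger opening in m; "grasp_force": force on a finger pad.
Only numpy, scipy, OpenCV 4.12 (cv2) and the standard library are available. Lean on these libraries where they do the work, as an engineer would, in place of code of your own. Each camera call takes 0.05 s, during which the arm holds its last target. There are 200 camera calls.

TASK

Set the optical cell into the square well of the wood shop's dust meter with its two clear faces looking towards the lamp barrel and the detector box, so that the light passes through them. Then slide the light shield fully shut over it and lock it with the steel pin: the lock hole is somewhere underneath the slot in the shield's plate, so feel along the slot with the pin's tip until it drops in, and push the pin home until its head rests on the plate. Keep the cell from tipping over, leave the other things on the bench where they are, and let go of everything at the end.

Things in the scene. Friction and masses are not known exactly. Their poses are not given: they have to be found in the camera images.
- housing: Dust meter, a fixed grey block 65 mm high. In its frame (origin on the bench) it spans x -60..60, y -145..100 mm. The light path runs along its x, 42 mm up at y 50: black lamp barrel (38 mm round, 50 mm long) on the -x face, black detector box (36x52x46 mm) on the +x face. A 4 mm end wall stands 50 mm above the top at y 96; two rails 6 mm high lie at x -46 and 46.
- housing_well (a point): Centre of the flat floor of the square well, 20 mm above the bench; axes as the housing's. The well is 33 x 33 mm, 45 mm deep, open at the housing's top, with a 2 mm chamfer. It takes the cell either way round, or wrongly a quarter turn off.
- shield (a joint): Light shield's slide along the housing's +y, m: 0 open, 0.085 fully shut (end stop); starts at 0 to 0.012; about 2 N friction, stays where left. A black tunnel 76 mm wide, 70 long, 50 high, 4 mm walls, open at its +y end, handle rib on its roof; to its -y a flat aluminium plate 76x70x6 mm with the slot lies on the housing's top. The slot's centre is 65 mm to -y of the rib.
- shield_handle (a point): Middle of the shield's handle rib, 128 mm above the bench: a plain aluminium bar 40 mm along x, 12 mm along y, rising from the roof (115 mm above the bench) to 141 mm. Axes as the housing's; moves with the shield.
- shield_slot (a point): Slot's centre at the plate's top, 71 mm above the bench; axes as the housing's; moves with the shield. Slot 42 mm along x, 14 along y, through the 6 mm plate. With the shield shut, the lock hole (12.5 mm round, 2 mm chamfer, 45 deep) is below it in a steel bar, its top 65 mm above the bench: on the slot's middle line, up to 11 mm either way along x from its centre, not reported.
- cell: Optical cell: aluminium frame 30 x 30 x 50 mm with a grip fin on top, 80 mm tall in all, about 0.12 kg, standing upright on the bench. Origin at the centre of its underside, z up. The two clear faces look along its x and -x; its y and -y faces are solid metal.
- cell_grip (a point): Middle of the cell's grip fin, 65 mm above the cell's underside: the fin is 14 mm thick along the cell's x, 26 mm wide along its y, and 30 mm high (from 50 to 80 mm). Axes as the cell's.
- pin: Steel lock pin standing in the parking block, about 0.08 kg, round about its z axis: shank 10 mm diameter and 36 mm long with a 4 mm tapered tip (6 mm at its end), below a cylindrical head 22 mm diameter and 28 mm high. Origin at the tip's end, z up to the head.
- pin_tip (a point): Lower end of the pin (same point as the pin's origin).
- pin_head (a point): Centre of the pin's head on the axis, 52 mm above the tip; the head spans 36 to 64 mm above the tip.
- pinblock: Fixed wooden parking block 60 x 60 x 40 mm with a 13 mm through hole that holds the pin upright, its head resting on the block. Origin at the centre of its underside.
- sander: Bystander: hand sanding block of cork and wood, 110 x 65 x 50 mm, origin at its underside.
- jar: Bystander: closed jar, 70 mm diameter, 100 mm tall, origin at its underside.
- board: Bystander: checkered end-grain wooden board 80 x 280 x 30 mm, origin at its underside.

How it is judged (in metres and radians):
On the way, in this order (a step that is already met when the one before it is completed fails the run):
1. the cell is seated on the well's floor, clear faces towards lamp and detector (x of cell in the frame of housing_well between -0.004 and 0.004 m and y of cell in the frame of housing_well between -0.004 and 0.004 m and z of cell in the frame of housing_well below 0.005 m and angle between cell's own z axis and vertical below 0.12 rad and angle between the x axis of cell and the x axis of housing, either way round below 0.15 rad), for 0.2 s.
2. the shield is fully shut over the cell (all of step 1 and value of joint shield above 0.081 m), for 0.2 s.
3. the pin is home in the lock hole (all of step 2 and z of pin_tip in the frame of housing below 0.04 m and x of pin_tip in the frame of housing between -0.022 and 0.022 m and y of pin_tip in the frame of housing between -0.038 and -0.022 m and angle between pin's own z axis and vertical below 0.15 rad), for 0.2 s.
At the end, for the whole second after the job is handed in: Cell upright on the well floor (5 mm), centred within 4 mm, clear faces within 0.15 rad of the light path, either way round; shield joint above 0.081 m; pin upright (0.15 rad) in the lock hole, tip below 40 mm (35 when its head is on the plate); cell and pin at rest (all of step 3 and linear speed of each of cell, pin below 0.02 m/s); the robot touches nothing.
It fails at once if the cell is tipped over (angle between cell's own z axis and vertical above 0.7 rad).
It fails at once if a bystander (sanding block, jar or board) is shifted by more than 20 mm (distance of any of sander, jar, board from where it was at the start of the episode above 0.02 m).
It also fails if it takes over 72 s, if anything falls off the work surface, if the arm or the gripper's body presses on something with over 40 N, if the wrist force passes 120 N, or if a joint passes its speed limit or range.

## Working session

There is one attempt and no reset: what is moved stays moved. The work goes in short steps, Python scripts to look and compute and a shell command to move; the robot and the scene stay as the last step left them, time stands still between calls to the robot, and variables do not carry over. Pictures are saved under pics/ and viewed, at most 10 in all, crops included, and the job is handed in when it is done.

```bash
ls; mkdir -p pics; python3 - <<'E'
from cell import env
import cv2
for n in ("scene","top"):
    cv2.imwrite(f"pics/{n}0.png",env.read_camera(n)); c=env.get_calibration(n); print(n,c)
o=env.get_obs(); print(o); print(env.grip_point_offset)
E
```

```text
pics
scene {'fov_y': 56.38520784347183, 'cx': 319.4674594247136, 'cy': 196.31936571827526, 'k1': -0.07133925365003377, 'pose': array([[ 0.17661566, -0.71061027,  0.68105797,  1.15414945],
       [ 0.98418322,  0.11779903, -0.13231321, -0.10520166],
       [ 0.01379516,  0.6936544 ,  0.72017585,  0.66712401],
       [ 0.        ,  0.        ,  0.        ,  1.        ]])}
top {'fov_y': 48.797940897866305, 'cx': 315.83547378027964, 'cy': 196.62520485269738, 'k1': 0.03675034900392992, 'pose': array([[-0.01259527,  0.98949565, -0.14401289,  0.41338035],
       [-0.99988302, -0.01121352,  0.01040228,  0.02596617],
       [ 0.00867812,  0.14412706,  0.98952114,  1.35086216],
       [ 0.        ,  0.        ,  0.        ,  1.        ]])}
{'time_s': 0.1, 'qpos': array([73.97359845, 18.43489311, -4.0150385 , 83.16720715,  1.29610888,
       78.54152312, -3.26070342]), 'joint_velocities': array([ 0.00591989, -0.19648058,  0.04910216, -0.13304691,  0.06726562,
        0.04952144, -0.06243206]), 'effort': array([-7.74692217e-05, -4.92574525e+01, -4.05818811e-01, -3.13397884e+01,
       -6.42021862e-02,  3.95218399e-02,  6.51496111e-05]), 'tool_pos': array([ 0.1880406 , -0.62169082,  0.22157609]), 'tool_rot': array([-1.79901668e+02,  6.70308197e-03,  1.68350362e+01]), 'force': array([0.24195486, 0.5780295 , 0.30353774]), 'wrist_torque': array([ 0.00190104,  0.07066365, -0.01370931]), 'grasp_force': 0.0, 'grip_width': 0.08702561348151366}
0.0187
```

View pics/top0.png

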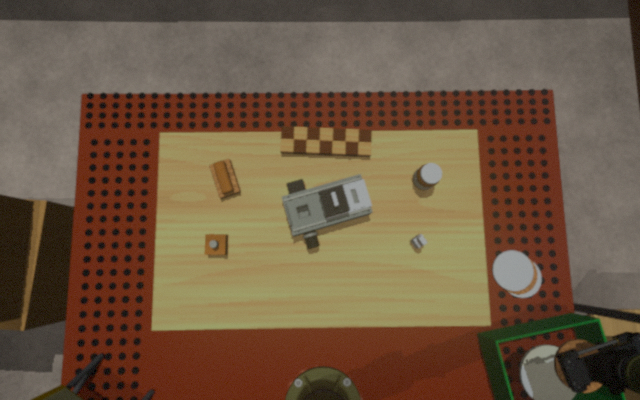

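View pics/scene0.png

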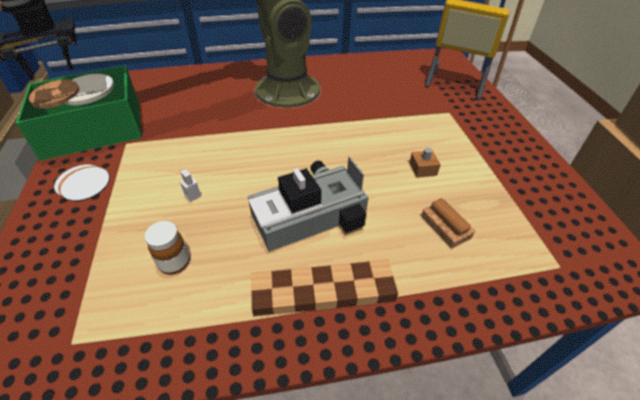

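The top view shows the housing around (327,207) with its end wall on the left, the detector at (296,187) and the lamp at (310,242). The cell is at (418,241) and the pin and block at (215,244). I'll write helpers and enlarge the key areas.

```bash
cat > h.py <<'E'
from cell import env
import numpy as np, cv2
from scipy.spatial.transform import Rotation as R
def K(c):
    f=200/np.tan(np.radians(c["fov_y"]/2)); return np.array([[f,0,c["cx"]],[0,f,c["cy"]],[0,0,1]])
def ray(c,uv):
    n=cv2.undistortPoints(np.array(uv,float).reshape(-1,1,2),K(c),np.array([c["k1"],0,0,0,0.]))[:,0]
    # k1 model identical to OpenCV's
    d=np.c_[n[:,0],-n[:,1],-np.ones(len(n))]
    return c["pose"][:3,3],d@c["pose"][:3,:3].T
def onz(c,uv,z):
    o,d=ray(c,uv); z=np.broadcast_to(z,len(d)); return o+d*((z-o[2])/d[:,2])[:,None]
def proj(c,P):
    P=np.atleast_2d(P); q=(P-c["pose"][:3,3])@c["pose"][:3,:3]; q=q*[1,-1,-1]
    return cv2.projectPoints(q.reshape(-1,1,3),np.zeros(3),np.zeros(3),K(c),np.array([c["k1"],0,0,0,0.]))[0][:,0]
def delta(pos,yaw):
    "shift in tool axes and turn (rotvec, tool axes) to reach world TCP pos, tool down, yaw deg"
    o=env.get_obs(); R0=R.from_euler("xyz",o["tool_rot"],degrees=True); R1=R.from_euler("xyz",[180,0,yaw],degrees=True)
    print("shift",np.round(R0.inv().apply(np.array(pos)-o["tool_pos"]),4),"turn",np.round((R0.inv()*R1).as_rotvec(),4), "at",np.round(o["tool_pos"],4),np.round(o["tool_rot"],2),"t",round(o["time_s"],2))
def axyaw(): return env.get_obs()["tool_rot"][2]
E
python3 - <<'E'
from h import *
t=cv2.imread("pics/top0.png"); s=cv2.imread("pics/scene0.png")
def cr(im,x,y,w,h,f): return cv2.resize(im[y:y+h,x:x+w],None,fx=f,fy=f,interpolation=cv2.INTER_CUBIC)
a=cr(t,265,165,120,90,5)               #600x450
b=np.vstack([cr(t,400,225,36,30,5),cr(t,197,229,36,30,5),cr(s,172,165,36,30,5)])
cv2.imwrite("pics/m1.png",np.hstack([a,b]))
c=env.get_calibration("top")
print("cell",onz(c,[[418,241]],.05),"pin",onz(c,[[214,244]],.068),"block corners",onz(c,[[205,235],[228,256]],.04))
E
```

```text
cell [[ 0.46758195 -0.28616453  0.05      ]] pin [[0.46542221 0.30775579 0.068     ]] block corners [[0.49336494 0.3409087  0.04      ]
 [0.43095728 0.27224676 0.04      ]]
```

View pics/m1.png

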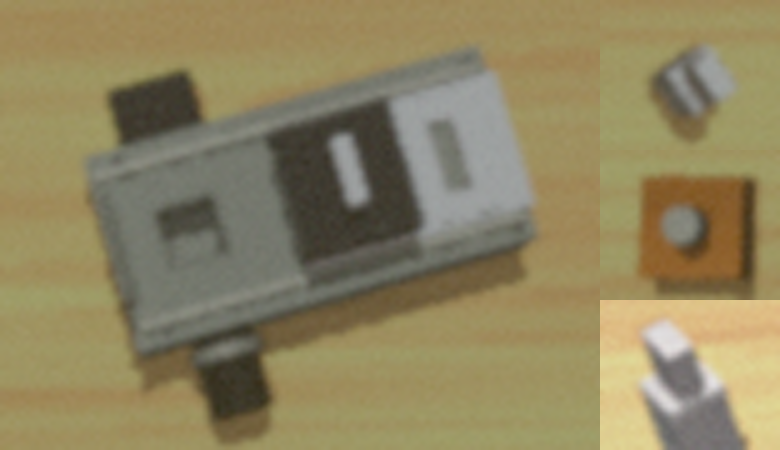

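The mosaic shows the well at full-image px ≈(303,210), the rib at (335,199) and the slot at (355,196). The fin edges of the cell are oblique, about 35–40° in the image. Next I work out the move to above the cell.

```bash
python3 - <<'E'
from h import *
c=env.get_calibration("wrist"); o=env.get_obs()
R0=R.from_euler("xyz",o["tool_rot"],degrees=True).as_matrix()
print(R0.T@(c["pose"][:3,3]-o["tool_pos"]), R0.T@c["pose"][:3,:3], c["fov_y"],c["k1"])
t=env.get_calibration("top")
H=onz(t,[[361,175],[371,213],[293,235],[283,197]],.065); print(H)
print("rib",onz(t,[[335,199]],.141),"slot",onz(t,[[355,196]],.071),"well",onz(t,[[303,210]],.065))
delta([.43,-.286,.25],16.8)
E
```

```text
[ 0.06849839 -0.00026614 -0.16289727] [[ 6.27980191e-04  9.67608740e-01  2.52453822e-01]
 [ 9.99999796e-01 -6.36097593e-04 -4.94604231e-05]
 [ 1.12726931e-04  2.52453801e-01 -9.67608942e-01]] 70.37157467749178 -0.05060329884054328
[[ 0.6638947  -0.12248977  0.065     ]
 [ 0.55016302 -0.14871858  0.065     ]
 [ 0.48851487  0.08027126  0.065     ]
 [ 0.60050262  0.10913836  0.065     ]]
rib [[ 0.58220812 -0.03978566  0.141     ]] slot [[ 0.60020054 -0.10247613  0.071     ]] well [[0.56130553 0.05059744 0.065     ]]
shift [ 0.3288 -0.2513 -0.028 ] turn [-0.0017  0.0001  0.0006] at [ 0.188  -0.6217  0.2216] [-1.799e+02  1.000e-02  1.684e+01] t 0.1
```

```bash
python3 -m jog '[[0.0342,-0.0216,-0.0025,0,0,0,0.087],[0.0342,-0.0216,-0.0025,0,0,0,0.087],[0.0342,-0.0216,-0.0025,0,0,0,0.087],[0.0342,-0.0216,-0.0025,0,0,0,0.087],[0.0342,-0.0216,-0.0025,0,0,0,0.087],[0.0342,-0.0216,-0.0025,0,0,0,0.087],[0.0342,-0.0216,-0.0025,0,0,0,0.087],[0.0342,-0.0216,-0.0025,0,0,0,0.087],[0.0342,-0.0216,-0.0025,0,0,0,0.087],[0.0342,-0.0216,-0.0025,0,0,0,0.087],[0.0342,-0.0216,-0.0025,0,0,0,0.087],[0,0,0,0,0,0,0.087]]'
python3 -m jog '[[0,0,0,0,0,0,0.087],[0,0,0,0,0,0,0.087]]'
python3 - <<'E'
from h import *
c=env.get_calibration("wrist");im=env.read_camera("wrist"); cv2.imwrite("pics/w1.png",im)
np.save("pics/w1.npy",c["pose"]); u=proj(c,[.468,-.286,.05])[0]; print(u)
x,y=np.clip(u.astype(int)-[75,60],0,[490,280]); print(x,y)
cv2.imwrite("pics/w1c.png",np.vstack([cv2.resize(im[y:y+120,x:x+150],None,fx=4.2,fy=4.2,interpolation=cv2.INTER_CUBIC)]))
E
```

```text
time_s: 1.1
tool_pos: [0.4857, -0.2761, 0.2506]
tool_rot: [-179.8, -0.3, 17.6]
force: [-0.1, 2.1, 0.4]
grip_width: 0.087
grasp_force: 0.0
time_s: 1.27
tool_pos: [0.479, -0.2861, 0.2496]
tool_rot: [-180.0, 0.1, 16.9]
force: [-0.1, -0.1, 0.5]
grip_width: 0.0871
grasp_force: 0.0
[320.93633727 190.26916682]
245 130
```

View pics/w1c.png

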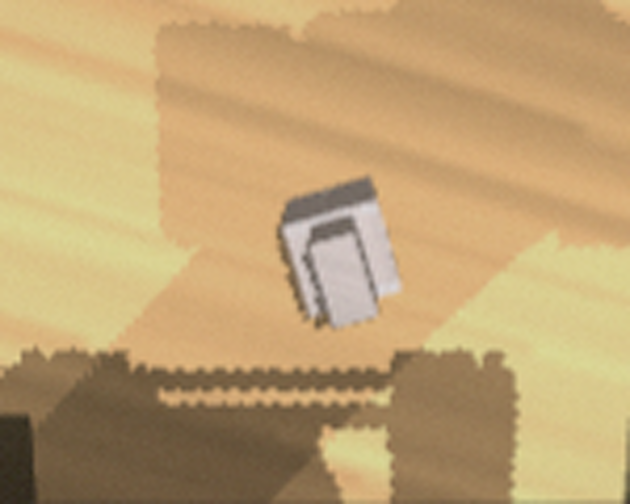

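The wrist crop shows the fin's top corners at (308,243),(355,233),(382,316),(332,328), with the body's top face around them.

```bash
python3 - <<'E'
from h import *
c=env.get_calibration("wrist"); c["pose"]=np.load("pics/w1.npy")
f=np.array([[308,243],[355,233],[382,316],[332,328]])/4.2+[245,130]-.4
P=onz(c,f,.08); b=onz(c,np.array([[283,222],[375,192],[402,290]])/4.2+[245,130]-.4,.05)
print(P,np.linalg.norm(np.diff(P,axis=0),axis=1)); print("body",b,"ctr",(b[0]+b[2])/2)
m=P.mean(0); print("fin ctr",m)
v=(P[2]-P[1])+(P[3]-P[0]); w=b[2]-b[1]; print("long axis deg",np.degrees(np.arctan2(v[1],v[0])),np.degrees(np.arctan2(w[1],w[0])), np.degrees(np.arctan2(*(b[1]-b[0])[1::-1])))
E
```

```text
[[ 0.47659854 -0.27990939  0.08      ]
 [ 0.48325461 -0.29185418  0.08      ]
 [ 0.4621779  -0.30654775  0.08      ]
 [ 0.45452574 -0.29375994  0.08      ]] [0.01367412 0.02569298 0.01490247]
body [[ 0.47455395 -0.27188638  0.05      ]
 [ 0.49174303 -0.29628434  0.05      ]
 [ 0.46461134 -0.31367307  0.05      ]] ctr [ 0.46958264 -0.29277972  0.05      ]
fin ctr [ 0.4691392  -0.29301782  0.08      ]
long axis deg -146.51469993002044 -147.34415225631702 -54.83417582265848
```

```bash
python3 -c "
from h import *
delta([.4692,-.2929,.055],33.7)"
```

```text
shift [-0.0103  0.003   0.1946] turn [-2.000e-04  1.300e-03 -2.961e-01] at [ 0.4784 -0.287   0.2495] [-1.800e+02  8.000e-02  1.674e+01] t 1.32
```

```bash
python3 -m jog '[[-0.0103,0.003,0.034,0,0,0,0.06],[0,0,0.03,0,0,-0.099,0.06],[0,0,0.03,0,0,-0.099,0.06],[0,0,0.03,0,0,-0.098,0.06],[0,0,0,0,0,0,0.06],[0,0,0,0,0,0,0.06],[0,0,0,0,0,0,0.06]]'
python3 -c "
from h import *
delta([.4692,-.2929,.055],33.7)"
```

```text
time_s: 1.9
tool_pos: [0.4708, -0.2931, 0.1276]
tool_rot: [179.9, -0.0, 33.5]
force: [-0.6, -0.7, 1.7]
grip_width: 0.0608
grasp_force: 0.0
shift [-0.0013 -0.0012  0.0726] turn [ 0.0019 -0.0006 -0.0027] at [ 0.4708 -0.2931  0.1276] [ 1.7989e+02 -3.0000e-02  3.3550e+01] t 1.9
```

```bash
python3 -m jog '[[-0.0013,-0.0012,0.025,0,0,0,0.05],[0,0,0.025,0,0,0,0.04],[0,0,0.0225,0,0,0,0.035],[0,0,0,0,0,0,0.03],[0,0,0,0,0,0,0.03],[0,0,0,0,0,0,0.02],[0,0,0,0,0,0,0.005],[0,0,0,0,0,0,0.005],[0,0,0,0,0,0,0.005],[0,0,0,0,0,0,0.005],[0,0,0,0,0,0,0.005]]' 20
```

```text
time_s: 2.82
tool_pos: [0.4699, -0.2922, 0.0552]
tool_rot: [179.8, -0.1, 33.8]
force: [-0.8, -0.6, 6.3]
grip_width: 0.0138
grasp_force: 20.0
```

```bash
python3 -m jog '[[0,0,-0.02,0,0,0,0.005],[0,0,-0.035,0,0,0,0.005],[0,0,-0.04,0,0,0,0.005],[0,0,-0.04,0,0,0,0.005],[0,0,-0.03,0,0,0,0.005],[0,0,-0.03,0,0,0,0.005],[0,0,0,0,0,0,0.005],[0,0,0,0,0,0,0.005]]'
python3 -c "
from h import *
delta([.56,.045,.25],33.7)"
```

```text
time_s: 3.48
tool_pos: [0.4696, -0.2917, 0.2504]
tool_rot: [179.8, -0.1, 33.8]
force: [-0.3, -0.2, -2.1]
grip_width: 0.0137
grasp_force: 20.0
shift [ 2.624e-01 -2.295e-01 -1.000e-04] turn [ 0.0035 -0.0011  0.0016] at [ 0.4696 -0.2917  0.2504] [ 1.798e+02 -7.000e-02  3.379e+01] t 3.48
```

```bash
python3 -m jog '[[0.03,-0.0204,0,0,0,0,0.005],[0.03,-0.0204,0,0,0,0,0.005],[0.03,-0.0204,0,0,0,0,0.005],[0.03,-0.0204,0,0,0,0,0.005],[0.03,-0.0204,0,0,0,0,0.005],[0.03,-0.0204,0,0,0,0,0.005],[0.03,-0.0204,0,0,0,0,0.005],[0.03,-0.0204,0,0,0,0,0.005]]'
python3 -m jog '[[0,0,0,0,0,-0.1246,0.005],[0,0,0,0,0,-0.1246,0.005],[0,0,0,0,0,-0.1246,0.005],[0,0,0,0,0,-0.1246,0.005],[0,0,0,0,0,-0.1246,0.005],[0,0,0,0,0,-0.1246,0.005],[0,0,0,0,0,-0.1246,0.005],[0,0,0,0,0,-0.1246,0.005],[0,0,0,0,0,-0.1246,0.005],[0,0,0,0,0,-0.1246,0.005],[0,0,0,0,0,0,0.005],[0,0,0,0,0,0,0.005]]'
python3 - <<'E'
from h import *
for i in range(2): env.read_camera("wrist")
c=env.get_calibration("wrist");im=env.read_camera("wrist"); cv2.imwrite("pics/w2.png",im)
np.save("pics/w2.npy",c["pose"]); o=env.get_obs(); print(o["qpos"],o["tool_pos"],o["tool_rot"])
cv2.imwrite("pics/w2v.png",cv2.resize(im,(800,500),interpolation=cv2.INTER_CUBIC))
E
```

```text
time_s: 4.15
tool_pos: [0.5766, -0.0207, 0.2464]
tool_rot: [-179.9, 0.2, 33.8]
force: [0.7, -1.2, -1.2]
grip_width: 0.0135
grasp_force: 20.0
time_s: 5.15
tool_pos: [0.5765, -0.0224, 0.2469]
tool_rot: [-179.9, -0.1, 105.0]
force: [-0.3, 0.7, -1.5]
grip_width: 0.0139
grasp_force: 20.0
[ 36.45530795  12.90609951 -42.83395203  90.37928201   8.85429775
  80.2655252    7.8890479 ] [ 0.57705382 -0.02228691  0.24783349] [-1.79934733e+02 -1.94362895e-02  1.05056708e+02]
```

View pics/w2v.png

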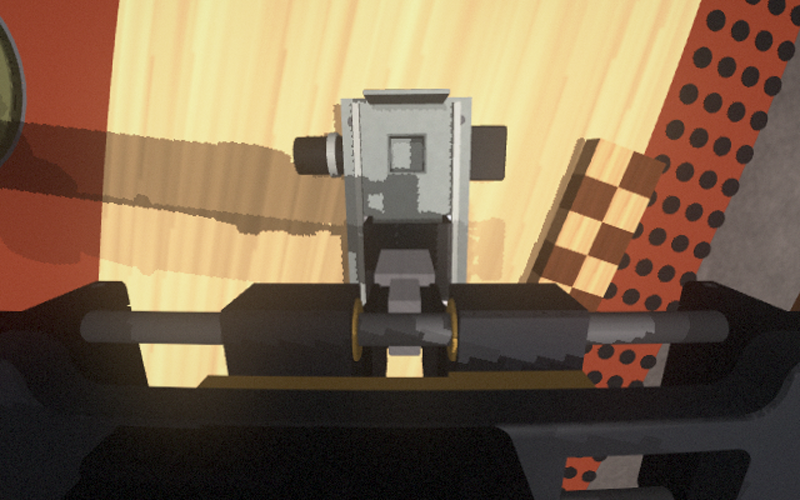

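The view has the well opening at (407,154) in the 800-px picture. The end wall is at the top and the rail edges run nearly vertical at x≈350 and 460. I'll zoom in for corners.

```bash
python3 - <<'E'
import cv2,numpy as np
im=cv2.imread("pics/w2.png")
cv2.imwrite("pics/w2c.png",cv2.resize(im[65:185,262:392],None,fx=5,fy=5,interpolation=cv2.INTER_CUBIC))
E
```

```text
(no output)
```

View pics/w2c.png

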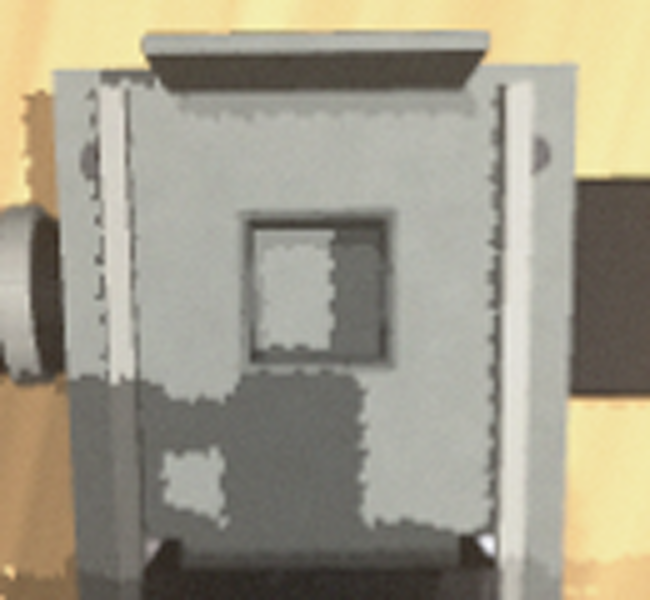

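The crop shows the well's outer chamfer corners at (238,210),(396,208),(396,367),(240,369). The housing top edges run left (55,68)-(75,560) and right (577,65)-(568,560).

```bash
python3 - <<'E'
from h import *
c=env.get_calibration("wrist"); c["pose"]=np.load("pics/w2.npy")
g=lambda p,z:onz(c,np.array(p)/5+[262,65]-.4,z)[:,:2]
w=g([[238,210],[396,208],[396,367],[240,369]],.065); h=g([[55,68],[577,65],[75,560],[568,560]],.065)
print("well",w,w.mean(0),np.linalg.norm(np.roll(w,-1,0)-w,axis=1))
a=lambda v:np.degrees(np.arctan2(v[1],v[0]))
print("h",h,a(h[1]-h[0]),a(h[0]-h[2])-90,a(h[1]-h[3])-90, np.linalg.norm(h[1]-h[0]),a(w[1]-w[0]),a(w[2]-w[3]),a(w[0]-w[3])-90,a(w[1]-w[2])-90)
phi=np.radians(15.); ex=np.array([np.cos(phi),np.sin(phi)]); ey=np.array([-ex[1],ex[0]])
print("well centre by edges along ex", h.reshape(2,2,2).mean(1)@ex, w.mean(0)@ex, "y100", h[:2]@ey, w.mean(0)@ey)
# cell offset in tool, fin seen at pickup
E
```

```text
well [[0.53630974 0.06381338]
 [0.57169674 0.07379674]
 [0.58161764 0.03883952]
 [0.54582869 0.02872029]] [0.5588632  0.05129249] [0.03676829 0.03633774 0.03719204 0.03636118]
h [[ 0.48806003  0.0833571 ]
 [ 0.60302289  0.11493772]
 [ 0.51798525 -0.02643035]
 [ 0.63528437  0.00517407]] 15.360418327827269 15.246951859369986 16.378997419771167 0.11922161531918128 15.754789329233201 15.788111700704633 15.176224519189333 15.843996146491804
well centre by edges along ex [0.55261382 0.55423569] 0.5530958747185917 y100 [-0.04580245 -0.0450525 ] -0.09509970487246497
```

```bash
python3 -c "
from h import *
delta([.5585,.0520,.135],105.6)"
```

```text
shift [0.0765 0.0015 0.1129] turn [-0.0011 -0.0003 -0.0095] at [ 0.5771 -0.0223  0.2478] [-1.7993e+02 -2.0000e-02  1.0506e+02] t 5.3
```

```bash
python3 -m jog '[[0.0255,0.0005,0,0,0,-0.0095,0.005],[0.0255,0.0005,0,0,0,0,0.005],[0.0255,0.0005,0,0,0,0,0.005],[0,0,0.03,0,0,0,0.005],[0,0,0.03,0,0,0,0.005],[0,0,0.03,0,0,0,0.005],[0,0,0.0229,0,0,0,0.005],[0,0,0,0,0,0,0.005],[0,0,0,0,0,0,0.005],[0,0,0,0,0,0,0.005]]'
python3 -c "
from h import *
delta([.5585,.0520,.135],105.6); print(env.get_obs()['force'])"
```

```text
time_s: 6.13
tool_pos: [0.5594, 0.0522, 0.1372]
tool_rot: [179.9, 0.0, 105.7]
force: [0.1, -0.9, -0.7]
grip_width: 0.0141
grasp_force: 20.0
shift [ 0.0001 -0.0009  0.0022] turn [0.0021 0.0003 0.0017] at [0.5594 0.0522 0.1372] [1.7988e+02 2.0000e-02 1.0570e+02] t 6.13
[ 0.09140742 -0.93755539 -0.71467689]
```

```bash
python3 -m jog '[[0,-0.0008,0.006,0,0,0,0.005],[0,0,0.006,0,0,0,0.005],[0,0,0.004,0,0,0,0.005],[0,0,0.003,0,0,0,0.005],[0,0,0,0,0,0,0.005],[0,0,0,0,0,0,0.005]]'
python3 -m jog '[[0,0,0.002,0,0,0,0.005],[0,0,0.002,0,0,0,0.005],[0,0,0,0,0,0,0.005]]'
python3 -m jog '[[0,0,0.002,0,0,0,0.005],[0,0,0.002,0,0,0,0.005],[0,0,0,0,0,0,0.005]]'
```

```text
time_s: 6.63
tool_pos: [0.5575, 0.0516, 0.1165]
tool_rot: [-180.0, -0.0, 105.7]
force: [-0.3, -0.8, -1.2]
grip_width: 0.0136
grasp_force: 20.0
time_s: 6.88
tool_pos: [0.5574, 0.0516, 0.1123]
tool_rot: [-180.0, -0.0, 105.7]
force: [0.0, 0.2, -1.8]
grip_width: 0.0141
grasp_force: 20.0
time_s: 7.13
tool_pos: [0.5574, 0.0516, 0.1082]
tool_rot: [-180.0, -0.0, 105.7]
force: [0.3, 0.2, -0.7]
grip_width: 0.0138
grasp_force: 20.0
```

```bash
python3 -m jog '[[0,0,0.005,0,0,0,0.005],[0,0,0.006,0,0,0,0.005],[0,0,0.006,0,0,0,0.005],[0,0,0.006,0,0,0,0.005],[0,0,0.005,0,0,0,0.005],[0,0,0.002,0,0,0,0.005],[0,0,0,0,0,0,0.005],[0,0,0,0,0,0,0.005]]'
```

```text
time_s: 7.8
tool_pos: [0.5574, 0.0516, 0.0785]
tool_rot: [-180.0, -0.0, 105.7]
force: [0.1, -1.4, -1.3]
grip_width: 0.0139
grasp_force: 20.0
```

```bash
python3 -m jog '[[0,0,0.001,0,0,0,0.005],[0,0,0.001,0,0,0,0.005],[0,0,0.0005,0,0,0,0.005],[0,0,0,0,0,0,0.005]]'
```

```text
time_s: 8.13
tool_pos: [0.5575, 0.0516, 0.0761]
tool_rot: [-180.0, 0.0, 105.7]
force: [0.5, -0.1, -1.1]
grip_width: 0.0142
grasp_force: 20.0
```

```bash
python3 -m jog '[[0,0,0.001,0,0,0,0.005],[0,0,0,0,0,0,0.022],[0,0,0,0,0,0,0.03],[0,0,0,0,0,0,0.03],[0,0,0,0,0,0,0.03],[0,0,-0.01,0,0,0,0.03],[0,0,-0.02,0,0,0,0.03],[0,0,-0.03,0,0,0,0.03],[0,0,-0.035,0,0,0,0.03],[0,0,0,0,0,0,0.0],[0,0,0,0,0,0,0.0]]'
python3 - <<'E'
from h import *
c=env.get_calibration("wrist");im=env.read_camera("wrist"); cv2.imwrite("pics/w3.png",im); print(proj(c,[[.5587,.0512,.1],[.582,-.04,.141]]))
delta([.5951,-.0788,.122],105.6)
E
```

```text
time_s: 9.05
tool_pos: [0.5594, 0.052, 0.1732]
tool_rot: [179.7, 0.1, 105.7]
force: [-0.3, -0.3, -0.4]
grip_width: 0.0227
grasp_force: 0.0
[[322.01568874 210.75761136]
 [319.30169982 334.84498385]]
shift [-0.1355  0.0002  0.0494] turn [0.0017 0.0012 0.0021] at [0.5581 0.0516 0.1713] [1.7990e+02 7.0000e-02 1.0572e+02] t 9.1
```

```bash
python3 -m jog '[[-0.034,0,-0.01,0,0,0,0.0],[-0.034,0,0,0,0,0,0.0],[-0.034,0,0,0,0,0,0.0],[-0.0335,0,0,0,0,0,0.0],[0,0,0,0,0,0,0.0],[0,0,0,0,0,0,0.0],[0,0,0,0,0,0,0.0]]'
python3 - <<'E'
from h import *
env.read_camera("wrist")
c=env.get_calibration("wrist");im=env.read_camera("wrist"); cv2.imwrite("pics/w4.png",im); np.save("pics/w4.npy",c["pose"])
delta([.5951,-.0788,.122],105.6)
cv2.imwrite("pics/w4c.png",cv2.resize(im[40:240,200:440],None,fx=3,fy=3,interpolation=cv2.INTER_CUBIC))
E
```

```text
time_s: 9.68
tool_pos: [0.5935, -0.0781, 0.1788]
tool_rot: [-179.9, -0.1, 105.7]
force: [-1.1, 1.0, -0.1]
grip_width: 0.0007
grasp_force: 0.0
shift [-0.0023  0.0008  0.0576] turn [-0.0009 -0.0012  0.0049] at [ 0.5938 -0.0768  0.1796] [-1.7995e+02 -7.0000e-02  1.0588e+02] t 9.78
```

View pics/w4c.png

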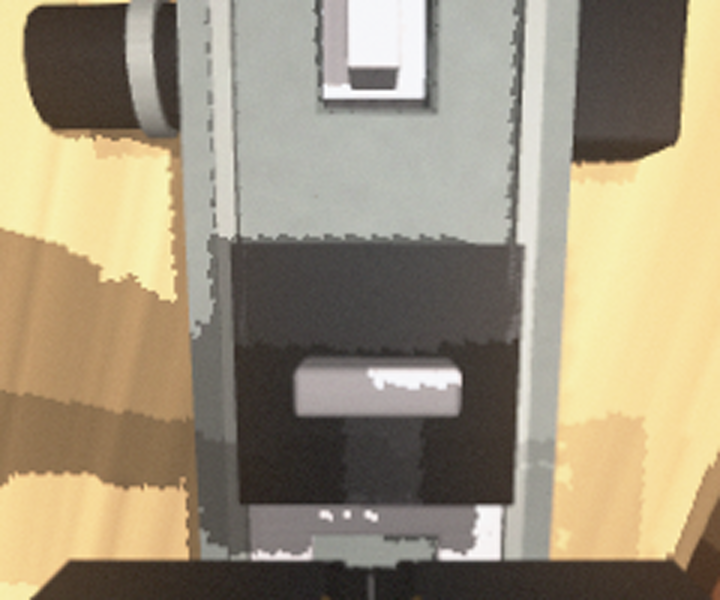

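The cell sits in the well with its fin along housing y. The rib top is at crop (295–462, 365–417).

```bash
python3 - <<'E'
from h import *
c=env.get_calibration("wrist"); c["pose"]=np.load("pics/w4.npy")
p=onz(c,np.array([[295,416],[462,416],[303,370],[455,370]])/3+[200,40]-.3,.141)[:,:2]
ph=np.radians(15.6); ex=np.array([np.cos(ph),np.sin(ph)]); ey=np.array([-ex[1],ex[0]]); O=np.array([.5587,.0512])-.05*ey
print(O,(p-O)@ex,(p-O)@ey)
E
```

```text
[0.57214599 0.00304187] [-0.01935396  0.02061163 -0.01728045  0.01862237] [-0.0490232  -0.04881909 -0.03801683 -0.03783505]
```

```bash
python3 -m jog '[[-0.0015,0.0004,0.03,0,0,0,0.0],[0,0,0.0276,0,0,0.004,0.0],[0,0,0,0,0,0,0.0],[0,0,0,0,0,0,0.0],[0.006,0,0,0,0,0,0.0],[0.006,0,0,0,0,0,0.0],[0.006,0,0,0,0,0,0.0],[0,0,0,0,0,0,0.0]]'
```

```text
time_s: 10.45
tool_pos: [0.5907, -0.0602, 0.1241]
tool_rot: [179.9, 0.0, 105.7]
force: [0.5, 0.3, 0.3]
grip_width: 0.0003
grasp_force: 0.0
```

```bash
python3 -m jog '[[0.007,0,0,0,0,0,0.0],[0.007,0,0,0,0,0,0.0],[0.007,0,0,0,0,0,0.0],[0.007,0,0,0,0,0,0.0],[0.007,0,0,0,0,0,0.0],[0.007,0,0,0,0,0,0.0],[0.007,0,0,0,0,0,0.0],[0.007,0,0,0,0,0,0.0],[0,0,0,0,0,0,0.0]]'
```

```text
time_s: 11.2
tool_pos: [0.5747, -0.0062, 0.1225]
tool_rot: [-180.0, -0.1, 105.6]
force: [-0.4, 1.0, -0.3]
grip_width: 0.0005
grasp_force: 0.0
```

```bash
python3 -m jog '[[0.006,0,0,0,0,0,0.0],[0.006,0,0,0,0,0,0.0],[0.006,0,0,0,0,0,0.0],[0,0,0,0,0,0,0.0]]'; python3 -m jog '[[0.003,0,0,0,0,0,0.0],[0.003,0,0,0,0,0,0.0],[0,0,0,0,0,0,0.0]]';
```

```text
time_s: 11.53
tool_pos: [0.5698, 0.0104, 0.1223]
tool_rot: [-180.0, -0.1, 105.6]
force: [0.9, -0.1, -0.7]
grip_width: 0.0003
grasp_force: 0.0
time_s: 11.78
tool_pos: [0.5685, 0.0148, 0.1223]
tool_rot: [-180.0, -0.0, 105.5]
force: [-0.3, -1.1, -0.2]
grip_width: -0.0
grasp_force: 0.1
```

```bash
python3 -m jog '[[0.003,0,0,0,0,0,0.0],[0.003,0,0,0,0,0,0.0],[0,0,0,0,0,0,0.0]]';python3 -c "
from h import *
c=env.get_calibration('wrist');im=env.read_camera('wrist'); np.save('pics/w5.npy',c['pose'])
cv2.imwrite('pics/w5.png',im)
o=env.get_obs();ey=np.array([-.269,.963]);print((o['tool_pos'][:2]-[.5721,.003])@ey,o['force'])
for n in ('top','scene'): cv2.imwrite(f'pics/{n}5.png',env.read_camera(n))
a=cv2.resize(cv2.imread('pics/top5.png')[165:255,265:385],(400,300))
cv2.imwrite('pics/m5.png',np.hstack([a,cv2.resize(im,(400,300))]))"
```

```text
time_s: 12.03
tool_pos: [0.5671, 0.0198, 0.1223]
tool_rot: [-180.0, 0.0, 105.5]
force: [0.7, -3.8, -1.3]
grip_width: 0.0002
grasp_force: 1.4
0.017504993285871493 [ 0.92018561 -2.71800206 -1.63659911]
```

View pics/m5.png

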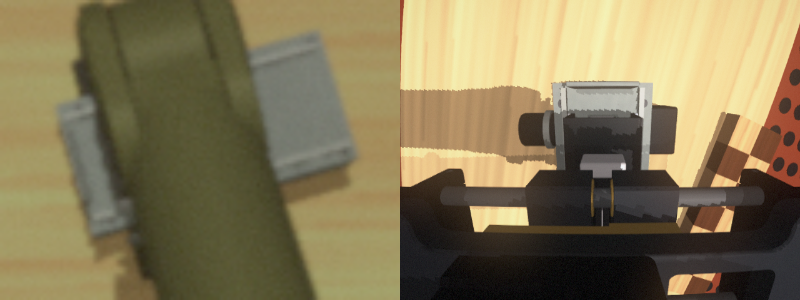

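The shield has moved nearly to the end and the tunnel covers the well. I'll push until the end stop is felt.

```bash
python3 -m jog '[[0.002,0,0,0,0,0,0.0],[0.002,0,0,0,0,0,0.0],[0,0,0,0,0,0,0.0]]';python3 -m jog '[[0.002,0,0,0,0,0,0.0],[0.002,0,0,0,0,0,0.0],[0,0,0,0,0,0,0.0]]'
```

```text
time_s: 12.43
tool_pos: [0.5671, 0.0198, 0.1224]
tool_rot: [-180.0, 0.3, 105.4]
force: [3.1, -8.9, -2.9]
grip_width: 0.0003
grasp_force: 4.6
time_s: 12.68
tool_pos: [0.567, 0.0199, 0.1224]
tool_rot: [180.0, 0.6, 105.2]
force: [5.7, -14.7, -3.6]
grip_width: 0.0008
grasp_force: 7.8
```

```bash
python3 -m jog '[[-0.014,0,0,0,0,0,0.0],[-0.01,0,0,0,0,0,0.0],[0,0,-0.035,0,0,0,0.0],[0,0,-0.04,0,0,0,0.03],[0,0,-0.04,0,0,0,0.06],[0,0,0,0,0,0,0.06],[0,0,0,0,0,0,0.06]]'
python3 -c "
from h import *
c=env.get_calibration('wrist');im=env.read_camera('wrist'); np.save('pics/w6.npy',c['pose'])
cv2.imwrite('pics/w6.png',im); print(proj(c,[[.5627,.0367,.141]]))
delta([.468,.285,.235],105.6)"
```

```text
time_s: 13.27
tool_pos: [0.5733, 0.0062, 0.2405]
tool_rot: [179.7, 0.0, 105.6]
force: [0.5, -0.1, 0.3]
grip_width: 0.0197
grasp_force: 0.0
[[320.64465392 168.86251479]]
shift [ 0.297  -0.0253  0.0034] turn [ 0.0018 -0.0003 -0.0009] at [0.572  0.0056 0.2383] [ 1.7990e+02 -2.0000e-02  1.0555e+02] t 13.32
```

```bash
python3 -m jog '[[0.033,-0.0028,0,0,0,0,0.06],[0.033,-0.0028,0,0,0,0,0.06],[0.033,-0.0028,0,0,0,0,0.06],[0.033,-0.0028,0,0,0,0,0.06],[0.033,-0.0028,0,0,0,0,0.06],[0.033,-0.0028,0,0,0,0,0.06],[0.033,-0.0028,0,0,0,0,0.06],[0.033,-0.0028,0,0,0,0,0.06],[0.033,-0.0028,0,0,0,0,0.06],[0,0,0,0,0,0,0.06],[0,0,0,0,0,0,0.06],[0,0,0,0,0,0,0.06]]'
python3 - <<'E'
from h import *
c=env.get_calibration("wrist");im=env.read_camera("wrist"); cv2.imwrite("pics/w7.png",im); np.save("pics/w7.npy",c["pose"])
u=proj(c,[.4654,.3078,.068])[0].astype(int); print(u,env.get_obs()["qpos"])
x,y=max(u[0]-60,0),max(u[1]-50,0); print(x,y)
a=cv2.resize(im[y:y+100,x:x+120],None,fx=3.3,fy=3.3,interpolation=cv2.INTER_CUBIC)
b=cv2.resize(cv2.imread("pics/w6.png")[80:180,260:380],None,fx=3.3,fy=3.3,interpolation=cv2.INTER_CUBIC)
cv2.imwrite("pics/m7.png",np.hstack([a,b]))
E
```

```text
time_s: 14.32
tool_pos: [0.4675, 0.2834, 0.2361]
tool_rot: [-179.9, 0.0, 105.5]
force: [0.4, -0.6, -1.1]
grip_width: 0.0598
grasp_force: 0.0
[327 167] [ 15.15103015  11.0550441  -54.82060725  95.18806322   9.1832253
  78.66390369 -25.59004026]
267 117
```

View pics/m7.png

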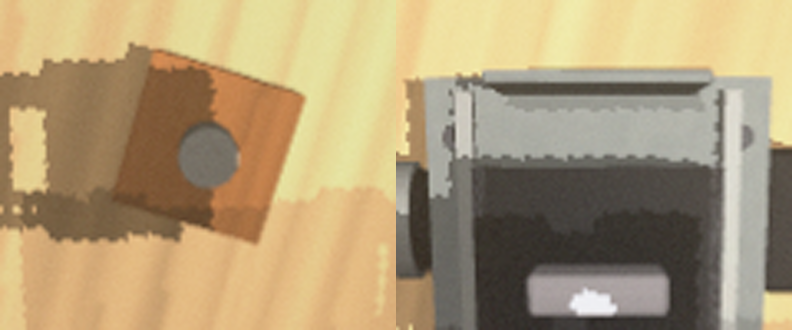

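The pin head's top is centred at left-crop (209,155). The block's corners are (152,48),(304,97),(257,243),(112,200). The rib top in the right crop spans (527–669, 275–316).

```bash
python3 - <<'E'
from h import *
c=env.get_calibration("wrist"); c["pose"]=np.load("pics/w7.npy")
im=cv2.imread("pics/w7.png")[117:217,267:387]
hsv=cv2.cvtColor(im,cv2.COLOR_BGR2HSV); m=((hsv[...,1]<60)).astype(np.uint8)
n,l,s,ct=cv2.connectedComponentsWithStats(m); k=l[47,63]; print(s[k],ct[k])
for uv in ([209/3.3+266.65,155/3.3+116.65], ct[k]+[267,117]): print(onz(c,[uv],.068))
print("blk",onz(c,np.array([[152,48],[304,97],[257,243],[112,200]])/3.3+[266.65,116.65],.04).mean(0))
c["pose"]=np.load("pics/w6.npy")
p=onz(c,np.array([[527-396,316],[669-396,316],[530-396,275],[665-396,275]])/3.3+[259.65,79.65],.141)[:,:2]
ph=np.radians(15.6); ex=np.array([np.cos(ph),np.sin(ph)]); ey=np.array([-ex[1],ex[0]]); O=np.array([.5587,.0512])-.05*ey
print((p-O)@ex,(p-O)@ey)
P=onz(env.get_calibration("wrist"),[ct[k]+[267,117]],.068)[0]
delta([P[0],P[1],.037],105.6)
E
```

```text
[ 54  38  18  18 251] [62.49003984 46.74501992]
[[0.46670835 0.31309246 0.068     ]]
[[0.46619445 0.3127973  0.068     ]]
blk [0.46648885 0.3121111  0.04      ]
[-0.01994255  0.02023983 -0.01886741  0.01893026] [0.02884893 0.02881113 0.04043693 0.04040824]
shift [0.0288 0.0071 0.1992] turn [-0.0022  0.0007 -0.0033] at [0.4681 0.2826 0.2363] [-1.7988e+02  4.0000e-02  1.0541e+02] t 14.37
```

```bash
python3 -m jog '[[0.0144,0.0035,0.03,0,0,0,0.06],[0.0144,0.0036,0.035,0,0,0,0.06],[0,0,0.035,0,0,0,0.06],[0,0,0.03,0,0,0,0.06],[0,0,0,0,0,0,0.05],[0,0,0,0,0,0,0.05],[0,0,0,0,0,0,0.05]]'
python3 -c "
from h import *
delta([.4663,.3127,.045],105.6)"
```

```text
time_s: 14.95
tool_pos: [0.4685, 0.3136, 0.109]
tool_rot: [179.9, -0.0, 105.4]
force: [1.2, 0.7, 0.1]
grip_width: 0.0519
grasp_force: 0.0
shift [-0.0003 -0.0024  0.064 ] turn [ 0.0017 -0.0006 -0.0036] at [0.4685 0.3136 0.109 ] [ 1.7990e+02 -3.0000e-02  1.0539e+02] t 14.95
```

```bash
python3 -m jog '[[0,-0.0018,0.03,0,0,0,0.05],[0,0,0.022,0,0,0,0.045],[0,0,0.012,0,0,0,0.04],[0,0,0,0,0,0,0.04],[0,0,0,0,0,0,0.03],[0,0,0,0,0,0,0.015],[0,0,0,0,0,0,0.01],[0,0,0,0,0,0,0.01],[0,0,0,0,0,0,0.01],[0,0,0,0,0,0,0.01],[0,0,0,0,0,0,0.01]]' 40
```

```text
time_s: 15.87
tool_pos: [0.4663, 0.3139, 0.0448]
tool_rot: [179.9, -0.0, 105.5]
force: [-0.3, -1.1, 4.8]
grip_width: 0.02
grasp_force: 40.0
```

```bash
python3 -m jog '[[0,0,-0.01,0,0,0,0.01],[0,0,-0.02,0,0,0,0.01],[0,0,-0.03,0,0,0,0.01],[0,0,-0.035,0,0,0,0.01],[0,0,-0.035,0,0,0,0.01],[0,0,-0.035,0,0,0,0.01],[0,0,-0.02,0,0,0,0.01],[0,0,0,0,0,0,0.01],[0,0,0,0,0,0,0.01]]'
python3 -c "
from h import *
c=env.get_calibration('wrist');o=env.get_obs();im=env.read_camera('wrist');cv2.imwrite('pics/w8.png',im);np.save('pics/w8.npy',c['pose'])
T=o['tool_pos'];print(proj(c,[T+[0,0,.023],T-[0,0,.041]]))
delta([.5802,-.0258,.23],105.6)"
```

```text
time_s: 16.62
tool_pos: [0.4655, 0.3136, 0.2297]
tool_rot: [179.9, 0.0, 105.5]
force: [0.1, -0.7, -1.3]
grip_width: 0.0203
grasp_force: 40.0
[[323.55083073 260.16131364]
 [323.3302328  222.14006778]]
shift [-0.3572  0.0205 -0.0016] turn [-0.0006  0.0007 -0.0017] at [0.4649 0.3129 0.2282] [-1.7996e+02  4.0000e-02  1.0550e+02] t 16.67
```

```bash
python3 -m jog '[[-0.0324,0.0019,0,0,0,0,0.01],[-0.0324,0.0019,0,0,0,0,0.01],[-0.0324,0.0019,0,0,0,0,0.01],[-0.0324,0.0019,0,0,0,0,0.01],[-0.0324,0.0019,0,0,0,0,0.01],[-0.0324,0.0019,0,0,0,0,0.01],[-0.0324,0.0019,0,0,0,0,0.01],[-0.0324,0.0019,0,0,0,0,0.01],[-0.0324,0.0019,0,0,0,0,0.01],[-0.0324,0.0019,0,0,0,0,0.01],[-0.032,0.0016,0,0,0,0,0.01],[0,0,0,0,0,0,0.01]]'
python3 -m jog '[[0,0,0,0,0,0,0.01],[0,0,0,0,0,0,0.01]]'
python3 -c "
from h import *
c=env.get_calibration('wrist');im=env.read_camera('wrist');cv2.imwrite('pics/w9.png',im);np.save('pics/w9.npy',c['pose'])
a=im[60:300,200:440]
for n in ('top','scene'): cv2.imwrite(f'pics/{n}9.png',env.read_camera(n))
s=cv2.imread('pics/scene9.png')[110:260,230:390]
cv2.imwrite('pics/m9.png',np.hstack([cv2.resize(a,(400,400),interpolation=2),cv2.resize(s,(400,400),interpolation=2)]))
print(proj(env.get_calibration('scene'),[[.5802,-.0258,.071],[.5802,-.0258,.19]]))
delta([.5802-.963*.013-.0003,-.0258-.269*.013+.0012,.12],105.6)"
```

```text
time_s: 17.67
tool_pos: [0.5804, -0.0338, 0.2254]
tool_rot: [-179.7, 0.1, 104.9]
force: [-0.5, -1.5, -1.6]
grip_width: 0.0204
grasp_force: 40.0
time_s: 17.83
tool_pos: [0.5792, -0.0236, 0.2268]
tool_rot: [-179.8, -0.1, 105.5]
force: [0.1, -0.7, -0.7]
grip_width: 0.02
grasp_force: 40.0
[[305.34483768 194.65599266]
 [304.55676585 153.17087512]]
shift [-0.0022 -0.0133  0.1081] turn [-0.0009 -0.0007  0.001 ] at [ 0.5797 -0.0224  0.2281] [-1.7995e+02 -4.0000e-02  1.0566e+02] t 17.98
```

View pics/m9.png

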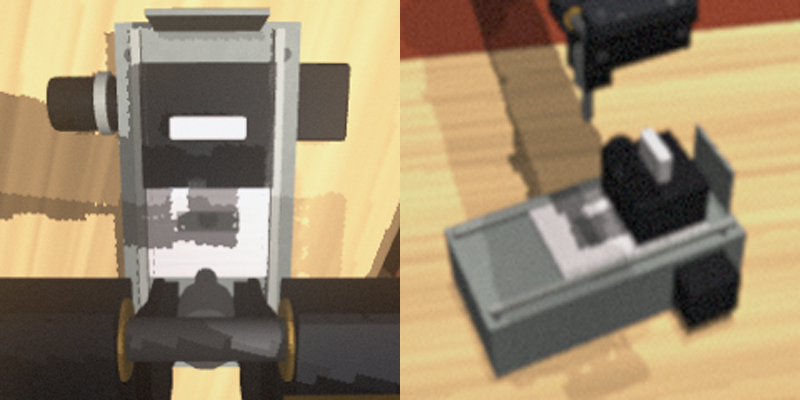

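The pin hangs vertically in the gripper. In the wrist view the slot is at left-crop about (178–240, 207–233), partly shaded, with a darker patch on its left. I'll check this with brightness profiles.

```bash
python3 - <<'E'
from h import *
c=env.get_calibration("wrist"); c["pose"]=np.load("pics/w9.npy"); im=cv2.cvtColor(cv2.imread("pics/w9.png"),cv2.COLOR_BGR2GRAY).astype(np.float32)
ph=np.radians(15.6); ex=np.array([np.cos(ph),np.sin(ph)]); ey=np.array([-ex[1],ex[0]]); O=np.array([.5587,.0512])-.05*ey
X=np.arange(-26,27,2)
print("     ",X)
for z in (.071,.065):
  for y in range(-44,-15,2 if z==.071 else 3):
    P=np.array([[*(O+x/1e3*ex+y/1e3*ey),z] for x in X]); u=proj(c,P).astype(np.float32)
    print(z,y,cv2.remap(im,u[None,:,0].copy(),u[None,:,1].copy(),1)[0].astype(int))
E
```

```text
[-26 -24 -22 -20 -18 -16 -14 -12 -10  -8  -6  -4  -2   0   2   4   6   8
  10  12  14  16  18  20  22  24  26]
0.071 -44 [128 141 151 210 214 182 149 205 206 128 130 128 129 129 129 128 129 131
 129 129 130 130 128 146 242 241 242]
0.071 -42 [128 127 128 128 128 129 129 127 128 129 130 129 129 130 128 127 128 130
 129 130 130 130 131 184 242 242 242]
0.071 -40 [130 128 127 128 129 129 128 130 130 130 130 129 128 129 128 130 129 130
 130 131 130 131 131 200 241 242 243]
0.071 -38 [130 129 127 124 122 122 123 122 123 123 124 121 124 123 121 123 123 124
 124 123 124 124 124 146 227 242 243]
0.071 -36 [128 139 202 113 106 113 104 102 103 104 103 102 101 102 100 104 103 103
 104 105 105 106 105 110 190 242 242]
0.071 -34 [129 135 175  97 133 142  95  95  95  97  95  91  88  81  87  90  94  98
  96  96  98  98 141 129 192 242 243]
0.071 -32 [131 132 126 100 102 102  95  95  96  93  90  81  83  77  82  83  89  96
  95  97  96  97 150 145 207 243 243]
0.071 -30 [129 126 124  99  95  95  96  97  97  94  88  79  81  82  81  81  86  93
  96  97  97  97 104 114 189 241 243]
0.071 -28 [142 205 18
[... 1335 characters left out ...]
4  95  94  97  96  95  94  90  78  81  81  80  83  88  94
  95  97  96  96 108 135 177 239 243]
0.065 -29 [158 212 183  96  96  96  95  97  98  95  85  79  80  81  81  81  83  93
  97  96  99  98 102 113 167 240 243]
0.065 -26 [130 210 210 169 144 114  95  95  95  95  89  83  88  88  85  84  88  94
  96  97  99  98 136 155 185 240 242]
0.065 -23 [189 238 235 230 230 228 218 134 124 123 122 123 122 122 123 123 122 122
 122 122 123 122 126 137 228 241 243]
0.065 -20 [164 240 240 239 239 236 185 130 129 130 131 128 128 130 135 146 128 128
 145 150 132 131 145 211 243 243 244]
0.065 -17 [162 216 240 240 240 240 223 129 131 130 130 129 131 136 167 170 170 172
 171 171 170 171 171 183 244 244 244]
```

The profile shows a dark round patch about 14 mm wide at housing x ≈ +0.3 mm, y ≈ −30 mm. That is the lock hole, so I go there and feel down.

```bash
python3 -m jog '[[-0.002,0.0003,0.03,0,0,0,0.01],[0,0,0.03,0,0,0,0.01],[0,0,0.025,0,0,0,0.01],[0,0,0.018,0,0,0,0.01],[0,0,0,0,0,0,0.01],[0,0,0,0,0,0,0.01],[0,0,0,0,0,0,0.01]]'
python3 -c "
from h import *
delta([.5804,-.0246,.11],105.6)"
```

```text
time_s: 18.57
tool_pos: [0.582, -0.0253, 0.127]
tool_rot: [179.9, 0.0, 105.6]
force: [0.6, -0.2, -0.0]
grip_width: 0.0203
grasp_force: 40.0
shift [ 0.0011 -0.0014  0.017 ] turn [ 0.0019  0.0007 -0.0006] at [ 0.582  -0.0253  0.127 ] [1.7989e+02 4.0000e-02 1.0557e+02] t 18.57
```

```bash
python3 -m jog '[[0.0006,-0.001,0.006,0,0,0,0.01],[0,0,0.005,0,0,0,0.01],[0,0,0.003,0,0,0,0.01],[0,0,0,0,0,0,0.01],[0,0,0,0,0,0,0.01]]'; python3 -m jog '[[0,0,0.002,0,0,0,0.01],[0,0,0.002,0,0,0,0.01],[0,0,0,0,0,0,0.01]]'; python3 -m jog '[[0,0,0.002,0,0,0,0.01],[0,0,0.002,0,0,0,0.01],[0,0,0,0,0,0,0.01]]'
```

```text
time_s: 18.98
tool_pos: [0.58, -0.0259, 0.1115]
tool_rot: [-180.0, 0.0, 105.5]
force: [0.2, -0.0, -1.2]
grip_width: 0.0198
grasp_force: 40.0
time_s: 19.23
tool_pos: [0.5798, -0.0259, 0.1071]
tool_rot: [-180.0, -0.0, 105.5]
force: [-1.4, 0.4, -0.4]
grip_width: 0.0203
grasp_force: 40.0
time_s: 19.48
tool_pos: [0.5797, -0.0258, 0.103]
tool_rot: [-180.0, -0.0, 105.5]
force: [-0.1, -0.1, -0.9]
grip_width: 0.0199
grasp_force: 40.0
```

```bash
python3 -m jog '[[0.0006,0.0005,0.002,0,0,0,0.01],[0,0,0.002,0,0,0,0.01],[0,0,0,0,0,0,0.01]]'; python3 -m jog '[[0,0,0.003,0,0,0,0.01],[0,0,0.003,0,0,0,0.01],[0,0,0,0,0,0,0.01]]'
```

```text
time_s: 19.73
tool_pos: [0.5801, -0.025, 0.099]
tool_rot: [-180.0, -0.0, 105.5]
force: [-0.5, 0.5, -1.0]
grip_width: 0.0199
grasp_force: 40.0
time_s: 19.98
tool_pos: [0.5799, -0.0252, 0.0928]
tool_rot: [-179.9, -0.0, 105.5]
force: [-0.5, -0.5, -1.2]
grip_width: 0.0201
grasp_force: 40.0
```

Tip about 13 mm into the hole, free of contact. I push it home.

```bash
python3 -m jog '[[0,0,0.003,0,0,0,0.01],[0,0,0.003,0,0,0,0.01],[0,0,0.003,0,0,0,0.01],[0,0,0.003,0,0,0,0.01],[0,0,0,0,0,0,0.01]]'; python3 -m jog '[[0,0,0.002,0,0,0,0.01],[0,0,0.002,0,0,0,0.01],[0,0,0.001,0,0,0,0.01],[0,0,0,0,0,0,0.01]]'
```

```text
time_s: 20.4
tool_pos: [0.5799, -0.025, 0.0807]
tool_rot: [-179.9, -0.0, 105.5]
force: [0.2, 0.2, -1.0]
grip_width: 0.02
grasp_force: 40.0
time_s: 20.73
tool_pos: [0.5802, -0.0251, 0.0762]
tool_rot: [-180.0, -0.0, 105.5]
force: [-0.3, 0.4, -1.5]
grip_width: 0.0204
grasp_force: 40.0
```

```bash
python3 -m jog '[[0,0,0.001,0,0,0,0.01],[0,0,0.0005,0,0,0,0.01],[0,0,0,0,0,0,0.01]]'; python3 -m jog '[[0,0,0.001,0,0,0,0.01],[0,0,0,0,0,0,0.01]]'
```

```text
time_s: 20.98
tool_pos: [0.5805, -0.025, 0.0758]
tool_rot: [180.0, 0.0, 105.5]
force: [-3.3, 0.2, 3.9]
grip_width: 0.0203
grasp_force: 40.0
time_s: 21.15
tool_pos: [0.5806, -0.0251, 0.0757]
tool_rot: [-180.0, 0.1, 105.5]
force: [-3.7, 0.5, 10.7]
grip_width: 0.0202
grasp_force: 40.0
```

The head is resting on the plate (10.7 N upward). I release it and retreat straight up.

```bash
python3 -m jog '[[0,0,-0.002,0,0,0,0.01],[0,0,0,0,0,0,0.03],[0,0,0,0,0,0,0.04],[0,0,0,0,0,0,0.04],[0,0,0,0,0,0,0.04],[0,0,0,0,0,0,0.04],[0,0,-0.01,0,0,0,0.04],[0,0,-0.02,0,0,0,0.04],[0,0,-0.035,0,0,0,0.04],[0,0,-0.035,0,0,0,0.04],[0,0,-0.035,0,0,0,0.04],[0,0,-0.03,0,0,0,0.04]]'; python3 -m jog '[[0,0,0,0,0,0,0.04],[0,0,0,0,0,0,0.04],[0,0,0,0,0,0,0.04]]'
python3 - <<'E'
from h import *
c=env.get_calibration("wrist");im=env.read_camera("wrist"); cv2.imwrite("pics/w10.png",im)
g=cv2.cvtColor(im,cv2.COLOR_BGR2GRAY).astype(np.float32)
ph=np.radians(15.6); ex=np.array([np.cos(ph),np.sin(ph)]); ey=np.array([-ex[1],ex[0]]); O=np.array([.5587,.0512])-.05*ey
# head top at z .099 and rib top at .141: grey profiles
for z,ys,xs in ((.099,range(-48,-9,4),np.arange(-24,25,3)),(.141,range(20,50,3),[-15,0,15])):
  for y in ys:
    u=proj(c,np.array([[*(O+x/1e3*ex+y/1e3*ey),z] for x in xs])).astype(np.float32)
    print(z,y,cv2.remap(g,u[None,:,0].copy(),u[None,:,1].copy(),1)[0].astype(int))
print(env.get_obs()["force"],env.get_obs()["tool_pos"])
s=env.read_camera("scene"); cv2.imwrite("pics/scene10.png",s)
E
```

```text
time_s: 22.15
tool_pos: [0.5807, -0.0247, 0.2444]
tool_rot: [179.9, 0.1, 105.5]
force: [-0.3, -0.6, 0.7]
grip_width: 0.0399
grasp_force: 0.0
time_s: 22.4
tool_pos: [0.58, -0.0252, 0.2408]
tool_rot: [-180.0, 0.0, 105.5]
force: [-0.3, -0.3, -0.2]
grip_width: 0.04
grasp_force: 0.0
0.099 -48 [235 236 237 237 237 238 239 239 240 240 240 241 241 242 242 243 243]
0.099 -44 [237 227 237 238 239 239 239 239 240 240 241 241 236 241 241 241 242]
0.099 -40 [129 129 138 239 238 236 202 111 104 105 125 129 141 228 242 243 243]
0.099 -36 [129 128 129 130 126 114  98 100  99 100  97 103 130 162 241 242 243]
0.099 -32 [132 130 128 130 128 101  97  99  99 100  99 100 125 183 230 240 243]
0.099 -28 [129 129  94  97  99  96  99  98  98  97  99 100 107 183 121 237 244]
0.099 -24 [131 129  97  99  95  85  99  99  97 101 100  90 112 182 108 236 243]
0.099 -20 [129 126  95  95  96  93  81  84  86  86  82  94 109 182 153 235 243]
0.099 -16 [130 129 153 145 129 128 146 132 110 112 148 136 152 177 240 243 244]
0.099 -12 [137 131 177 129 140 133 170 170 170 171 170 172 171 217 245 244 244]
0.141 20 [56 56 59]
0.141 23 [57 56 59]
0.141 26 [67 72 73]
0.141 29 [151 153 153]
0.141 32 [244 243 244]
0.141 35 [244 244 244]
0.141 38 [244 244 244]
0.141 41 [116 117 125]
0.141 44 [69 71 75]
0.141 47 [69 70 75]
[-0.78545181 -0.62674911 -0.95441232] [ 0.57957574 -0.02521858  0.2399336 ]
```

The head disc is centred at about (0,−30) mm at seated height, the rib is at y≈35 mm (shut), and the gripper is clear.

```bash
python3 -c "
from cell import env
print(env.sign_off())"
```

```text
the job is handed in; nothing more can be done
None
```

I handed the job in at about 22.5 s of the 72 s allowed: the cell is seated in the well with its clear faces on the light path, the shield is fully shut, the pin is home in the lock hole and the gripper is clear; the hand-in call returned no pass/fail result.

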